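Spray the spectacles with lens cleaner

ROBOT

A 7-joint arm with a two-finger parallel gripper is mounted at the origin on the work surface; the furniture and walls round the work are solid. World frame = base frame: x ahead of the robot, y to its left, z up, the work surface at z = 0. Lengths are in m, angles in degrees, forces in N, time in s.
With the tool pointing down it reaches from about 0.35 to 0.775 m from the base axis. Payload 3.1 kg.
Tool frame: the origin (TCP) lies between the finger pads; the fingertips stand 14 mm ahead of it and the grasp point (between the pads) lies 5 mm behind it; z points along the fingers, y is the line along which they close (so a half turn about z gives the same grasp; the last joint's range is limited). The gripper opens to 85 mm and grips with 20 to 120 N. Pads are 22 mm wide; open, the fingers measure 114 mm over their backs; the gripper's body (76 mm by 85 mm) begins 54 mm behind the grasp point. The pads swing forward as they close: fully open they stand 13 mm farther back than shut.
Start: joints at [63.329, 17.813, 0.802, 86.603, -0.252, 75.585, -1.558], TCP at [0.226, -0.501, 0.245] pointing down, gripper open.
Joint ranges: [-154.91, 154.91], [-16.99, 109.72], [-72.82, 74.43], [7.12, 147.25], [-82.49, 262.49], [11.32, 116.49], [-174.64, 174.64]. Speed limits (degrees/s): [159.86, 159.86, 180, 180, 180, 180, 180].

INTERFACE

Orientations are given as a 3x3 rotation matrix whose columns are the frame's x, y, z axes.
In Python, from station import * gives the robot as it stands.
- The arm moves only by the tool apply_moves, never from a script. Its arguments are lists of equal length, an entry for each row: "grip": the finger opening in cm, from 0 to 8.54; "xyz": the shift along the tool's x, y, z in cm, a list of three; "rot": the turn, a rotation vector about the tool's x, y, z in rad, a list of three. A call has 1 to 20 rows; each row shifts and turns the commanded pose from where the row before left it, along the tool's axes as they then stand; what a row does not reach is not made up. A row lasts 1/12 s, in which the tool goes at most 41.7 mm and 7.16 degrees, less where a joint would pass 70% of its speed; a pose out of reach is approached as far as the arm can. A call with a gripper value outside its range is refused whole. The fingers move at their own pace and stop on an object; "squeeze" is the grip in N (left out, the last holds). Time passes only in rows, so rows that do not move let the fingers close. It gives the time, the measured TCP pose, the force, the opening and the grip force at its end, in the units of the state.
- sense(): the state, without advancing time (a new reading comes with each control period).
- get_image(name): name is "scene" or "side" or "wrist"; returns a dict with "color" (400x640x3 uint8, blue, green, red), "depth" (400x640 float32, m along the optical axis (not along the pixel's ray), 0 where there is no reading), "K" (3x3 intrinsics, pixels), "pose" (4x4, takes a point from camera to world coordinates). Camera axes: x right, y up, looking along -z (the intrinsics and any distortion apply to the point x, -y, -z); pixel columns grow to the right and rows downward; lengths in m; the calibration is good to about 2 mm. A picture is of the moment at which its call begins.
- finish_job(): hands the job in; it is judged then, once.
The state is a dict: "t": time; "qpos": joint angles; "joint_vel": joint speeds; "effort": joint torques, N m; "tool_pos": TCP position; "ee_rot": TCP orientation; "wrist_force": force on the tool from outside, world axes, zero at the start; "moment": the same for the moment, N m; "width": opening from 0.0 (shut) to 1.0 (fully open); "finger_force": force on a finger pad.
Only numpy, scipy, OpenCV 4.12 (cv2) and the standard library are available. Lean on these libraries where they do the work, as an engineer would, in place of code of your own. Each camera call takes 0.05 s, during which the arm holds its last target. There are 200 camera calls.

TASK

The spectacles lie on the desk in front of the lens-cleaner spray, the white can with the blue cap. Press its blue cap all the way down for a moment so that it sprays, then let go so that the cap springs fully back up. Do not press the red cap of the grey air-duster can, and leave the spectacles where they lie.

Things in the scene. Friction and masses are not known exactly. Their poses are not given: they have to be found in the camera images.
- lens_cap_top (a point): centre of the flat top of the blue sprung cap on the white lens-cleaner can; the cap is a cylinder 30 mm across and 24 mm high, its flat top is 26 mm across and lies 165 mm above the desk when up. The can (52 mm across) stands upright, fixed in a round weighted holder 92 mm across. The small white nozzle on the cap's side points along the can's -x axis, to the spectacles. This point moves down with the cap
- lens_cap (a joint): travel of the blue cap in m: 0 = up at rest, grows as it is pressed straight down, 0.010 = fully down at its stop. A spring returns it by itself: it starts to move at about 2.5 N and takes 6 N fully down
- air_cap (a joint): travel of the red cap of the other can, the grey air duster, which must not be pressed; same size, height, holder and spring as the lens-cleaner can, with a short red tube on its nozzle. Which can stands left and which right varies; their axes are at least 110 mm apart. 0 = up, 0.010 = fully down
- spectacles_front (a point): middle of the front (lens side) of the dark red spectacles, 20 mm above the desk. They lie loose, 141 x 142 mm and 42 mm high, lenses towards the lens-cleaner can and this point about 85 mm in front of its axis; their open arms reach about 130 mm back from here, away from the can

How it is judged:
By the outcome, as a careful person would: the job done as asked, in the order asked, and still so for the second after the job is handed in, with the robot touching nothing.
It also fails if it takes over 26 s, if anything falls off the work surface, if the arm or the gripper's body presses on something with over 40 N, if the wrist force passes 120 N, or if a joint passes its speed limit or range.

## Working session

There is one attempt and no reset: what is moved stays moved. The work goes in short steps, Python scripts to look and compute and a tool call to move; the robot and the scene stay as the last step left them, time stands still between calls to the robot, and variables do not carry over. Pictures are saved under pics/ and viewed, at most 10 in all, crops included, and the job is handed in when it is done.

Besides the shell and the picture viewer there is one more tool, called after "Emit:" by a JSON object that holds its "fn" and its "kwargs", one argument or row to a line. apply_moves: Moves the arm, as the interface text tells. Its arguments: {"type":"object","properties":{"grip":{"type":"array","items":{"type":"number"}},"xyz":{"type":"array","items":{"type":"array","items":{"type":"number"}}},"rot":{"type":"array","items":{"type":"array","items":{"type":"number"}}},"squeeze":{"type":"number"}},"required":["grip","xyz","rot"]}

```bash
mkdir -p pics; cat > h.py <<'E'
from station import *
import numpy as np, cv2
def world(im):
    d=im["depth"];K=im["K"];v,u=np.mgrid[:400,:640]
    p=np.stack([(u-K[0,2])/K[0,0]*d,-(v-K[1,2])/K[1,1]*d,-d],-1)
    return p@im["pose"][:3,:3].T+im["pose"][:3,3]
E
python3 - <<'E'
from h import *
s=sense();print(s["t"],s["tool_pos"],s["ee_rot"],s["width"])
for n in("scene","side"):
    im=get_image(n);cv2.imwrite(f"pics/{n}.png",im["color"]);P=world(im)
    h=cv2.cvtColor(im["color"],cv2.COLOR_BGR2HSV)
    z=P[...,2];ok=(im["depth"]>0)&(z>.135)&(z<.175)
    for nm,m in(("blue",(abs(h[...,0].astype(int)-110)<15)),("red",((h[...,0]<8)|(h[...,0]>172)))):
        m=m&ok&(h[...,1]>110)
        k,l,st,c=cv2.connectedComponentsWithStats(m.astype(np.uint8))
        for i in range(1,k):
            if st[i,4]>25:
                q=P[l==i];t=q[q[:,2]>.161];print(n,nm,st[i],q.min(0).round(3),q.max(0).round(3),t.mean(0).round(4) if len(t) else 0,len(t), ((t.max(0)+t.min(0))/2).round(4) if len(t) else 0)
E
```

```text
0.0 [ 0.22589482 -0.50069047  0.24419658] [[ 9.11498702e-01  4.11301533e-01 -1.07910622e-03]
 [ 4.11302937e-01 -9.11496169e-01  2.15121277e-03]
 [-9.88040796e-05 -2.40466720e-03 -9.99997104e-01]] 0.9978852052169117
scene blue [169  12  10  11  63] [0.547 0.627 0.143] [0.556 0.656 0.173] [0.5519 0.6366 0.1667] 22 [0.5517 0.6373 0.1671]
scene blue [246  35   7  10  31] [0.628 0.428 0.145] [0.644 0.438 0.174] [0.6352 0.435  0.1655] 13 [0.6359 0.4344 0.1676]
scene blue [308 153  14  17 181] [0.477 0.037 0.144] [0.503 0.066 0.169] [0.4899 0.051  0.1658] 132 [0.4903 0.0518 0.1653]
scene red [361  77  21  28 264] [0.698 0.091 0.135] [0.774 0.133 0.155] 0 0 0
scene red [356 194  16  18 210] [ 0.475 -0.099  0.142] [ 0.502 -0.071  0.169] [ 0.4879 -0.0852  0.166 ] 158 [ 0.4886 -0.0844  0.1652]
scene red [585 213  15  13  57] [ 0.773 -0.427  0.138] [ 0.786 -0.406  0.174] [ 0.7752 -0.4189  0.1678] 18 [ 0.7762 -0.4188  0.168 ]
scene red [604 224  18  10  39] [ 0.78  -0.461  0.137] [ 0.796 -0.444  0.174] [ 0.7852 -0.4554  0.167 ] 10 [ 0.7849 -0.4532  0.1676]
side red [ 82  81  51  11 347] [-0.119  2.171  0.135] [0.156 2.3   0.175] [0.0131 2.2379 0.1679] 118 [0.0148 2.231  0.168 ]
side red [187 101  26  11 161] [0.36  1.308 0.135] [0.474 1.348 0.175] [0.4078 1.3286 0.1667] 60 [0.4131 1.3284 0.1679]
side red [432 164  24  14 168] [0.817 0.122 0.135] [0.911 0.186 0.153] 0 0 0
side red [395 172  36  16 254] [0.699 0.093 0.135] [0.817 0.173 0.152] 0 0 0
side red [348 216  15  16 218] [ 0.475 -0.101  0.142] [ 0.502 -0.071  0.167] [ 0.4887 -0.0878  0.1644] 98 [ 0.4888 -0.0857  0.164 ]
side red [620 266  20  27 280] [ 0.772 -0.436  0.135] [ 0.79  -0.407  0.174] [ 0.7797 -0.4244  0.1676] 97 [ 0.7804 -0.4202  0.1676]
```

View pics/scene.png

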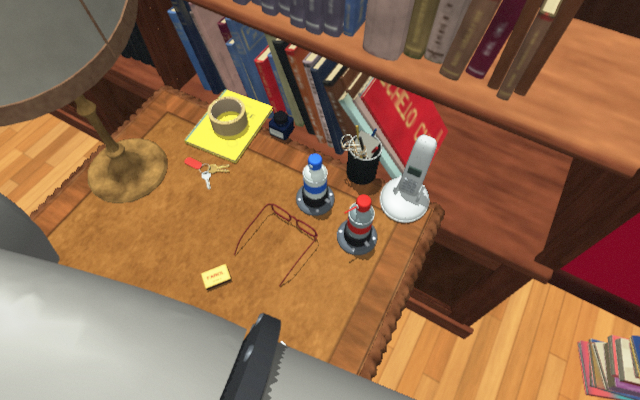

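View pics/side.png

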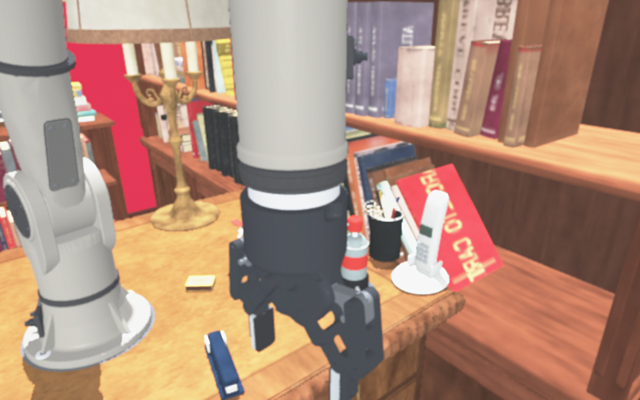

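The scene view shows the blue-capped white can at about (315,160), the red-capped can at (364,202), and the spectacles in front of the blue one at (275,225). The side view is mostly blocked by the arm and shows only the red cap, at (355,224). The blue cap top is at about (0.490, 0.051, 0.165). I'll check overhead clearance and work out the move.

```bash
python3 - <<'E'
from h import *
s=sense();R=s["ee_rot"];p=s["tool_pos"]
P=world(im:=get_image("scene"));m=(im["depth"]>0)
for lo,hi in((.17,.25),(.25,.35),(.35,.5),(.5,.8)):
    q=P[m&(P[...,2]>lo)&(P[...,2]<hi)&(P[...,1]>-.3)&(P[...,1]<.35)&(P[...,0]>.35)];print(lo,hi,len(q),np.percentile(q,[0,2,10],axis=0).round(3)[:,0] if len(q) else 0)
print("move cm",(R.T@(np.array([.490,.051,.245])-p)*100).round(2), "yaw",np.degrees(np.arctan2(R[1,0],R[0,0])))
E
```

```text
0.17 0.25 1313 [0.481 0.643 0.646]
0.25 0.35 25739 [0.579 0.609 0.645]
0.35 0.5 10519 [0.634 0.664 0.69 ]
0.5 0.8 0 0
move cm [ 4.677e+01 -3.943e+01  1.000e-02] yaw 24.286754291745154
```

Emit:
{"fn": "apply_moves", "kwargs": {
  "grip": [0, 0, 0, 0, 0, 0, 0, 0, 0, 0, 0, 0, 0, 0, 0, 0, 0, 0, 0, 0],
  "xyz": [
    [2.3, -1.95, 0],
    [2.3, -1.95, 0],
    [2.3, -1.95, 0],
    [2.3, -1.95, 0],
    [2.3, -1.95, 0],
    [2.3, -1.95, 0],
    [2.3, -1.95, 0],
    [2.3, -1.95, 0],
    [2.3, -1.95, 0],
    [2.3, -1.95, 0],
    [2.3, -1.95, 0],
    [2.3, -1.95, 0],
    [2.3, -1.95, 0],
    [2.3, -1.95, 0],
    [2.3, -1.95, 0],
    [2.3, -1.95, 0],
    [2.3, -1.95, 0],
    [2.3, -1.95, 0],
    [2.3, -1.95, 0],
    [2.3, -1.95, 0]
  ],
  "rot": [
    [0, 0, 0],
    [0, 0, 0],
    [0, 0, 0],
    [0, 0, 0],
    [0, 0, 0],
    [0, 0, 0],
    [0, 0, 0],
    [0, 0, 0],
    [0, 0, 0],
    [0, 0, 0],
    [0, 0, 0],
    [0, 0, 0],
    [0, 0, 0],
    [0, 0, 0],
    [0, 0, 0],
    [0, 0, 0],
    [0, 0, 0],
    [0, 0, 0],
    [0, 0, 0],
    [0, 0, 0]
  ]
}}

```text
t: 1.82
tool_pos: [0.4853, 0.0446, 0.2451]
ee_rot: [[0.912, 0.411, -0.0], [0.411, -0.912, -0.0], [-0.0, 0.0, -1.0]]
wrist_force: [-0.8, 0.8, 0.3]
width: -0.002
finger_force: 0.0
```

```bash
python3 - <<'E'
from h import *
s=sense();R=s["ee_rot"];p=s["tool_pos"];print(p,s["wrist_force"])
a=[get_image(n) for n in("wrist","side")]
cv2.imwrite("pics/w1.png",np.vstack([i["color"][:300] if k==0 else i["color"][100:400] for k,i in enumerate(a)]))
for im in a:
    P=world(im);h=cv2.cvtColor(im["color"],cv2.COLOR_BGR2HSV)
    m=(abs(h[...,0].astype(int)-110)<15)&(h[...,1]>110)&(P[...,2]>.158)&(P[...,2]<.172)&(np.hypot(P[...,0]-.49,P[...,1]-.051)<.03)&(im["depth"]>0)
    t=P[m];print(len(t))
    if len(t)>5:
        c,r=cv2.minEnclosingCircle((t[:,:2]*1000).astype(np.float32));print(t.mean(0),c,r)
print((R.T@(np.array([.490,.051,.245])-p)*100).round(2))
E
```

```text
[0.4852829  0.04456991 0.24506104] [-0.79909436  0.84620723  0.34354139]
1543
[0.49337763 0.05168081 0.16450303] (492.2921447753906, 51.38549041748047) 14.52084732055664
75
[0.49049554 0.04668915 0.1634595 ] (492.4637451171875, 49.337711334228516) 14.643244743347168
[ 0.69 -0.39  0.01]
```

View pics/w1.png

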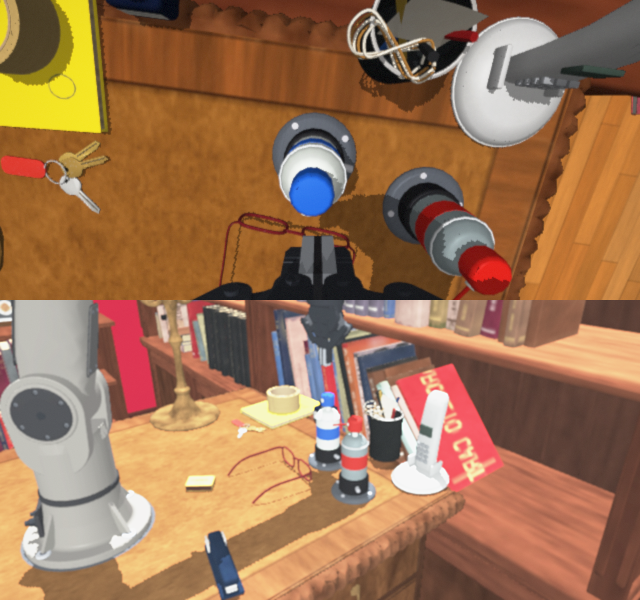

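The wrist view shows the blue cap at (313,192), just ahead of the closed fingers at (317,260). The side view shows the cap at (328,400), with the can and spectacles undisturbed. The refined centre is about (0.491, 0.051), so I'll align and descend to just above it.

Emit:
{"fn": "apply_moves", "kwargs": {
  "grip": [0, 0, 0, 0, 0, 0],
  "xyz": [
    [0.78, -0.35, 0],
    [0, 0, 2],
    [0, 0, 2],
    [0, 0, 1.5],
    [0, 0, 0.5],
    [0, 0, 0]
  ],
  "rot": [
    [0, 0, 0],
    [0, 0, 0],
    [0, 0, 0],
    [0, 0, 0],
    [0, 0, 0],
    [0, 0, 0]
  ]
}}

```text
t: 2.42
tool_pos: [0.4896, 0.0484, 0.1838]
ee_rot: [[0.912, 0.41, -0.004], [0.41, -0.912, -0.001], [-0.004, -0.001, -1.0]]
wrist_force: [-0.4, 0.6, 0.1]
width: -0.003
finger_force: 0.0
```

Emit:
{"fn": "apply_moves", "kwargs": {
  "grip": [0, 0, 0, 0, 0, 0],
  "xyz": [
    [0, 0, 0.2],
    [0, 0, 0.2],
    [0, 0, 0.2],
    [0, 0, 0.2],
    [0, 0, 0.2],
    [0, 0, 0]
  ],
  "rot": [
    [0, 0, 0],
    [0, 0, 0],
    [0, 0, 0],
    [0, 0, 0],
    [0, 0, 0],
    [0, 0, 0]
  ]
}}

```text
t: 2.92
tool_pos: [0.4915, 0.0497, 0.1759]
ee_rot: [[0.912, 0.411, 0.002], [0.411, -0.912, -0.0], [0.002, 0.001, -1.0]]
wrist_force: [0.3, -0.7, 3.5]
width: 0.002
finger_force: 1.7
```

Emit:
{"fn": "apply_moves", "kwargs": {
  "grip": [0, 0, 0, 0, 0],
  "xyz": [
    [0, 0, 0.2],
    [0, 0, 0.2],
    [0, 0, 0.2],
    [0, 0, 0.2],
    [0, 0, 0]
  ],
  "rot": [
    [0, 0, 0],
    [0, 0, 0],
    [0, 0, 0],
    [0, 0, 0],
    [0, 0, 0]
  ]
}}

```text
t: 3.33
tool_pos: [0.4916, 0.0497, 0.169]
ee_rot: [[0.912, 0.411, 0.002], [0.411, -0.912, -0.001], [0.002, 0.001, -1.0]]
wrist_force: [-2.1, -0.4, 12.4]
width: -0.003
finger_force: 6.2
```

Emit:
{"fn": "apply_moves", "kwargs": {
  "grip": [0, 0, 0, 0],
  "xyz": [
    [0, 0, 0.05],
    [0, 0, 0],
    [0, 0, 0],
    [0, 0, 0]
  ],
  "rot": [
    [0, 0, 0],
    [0, 0, 0],
    [0, 0, 0],
    [0, 0, 0]
  ]
}}

```text
t: 3.67
tool_pos: [0.4915, 0.0498, 0.169]
ee_rot: [[0.912, 0.411, 0.002], [0.411, -0.912, -0.001], [0.002, 0.002, -1.0]]
wrist_force: [-3.8, -1.3, 14.2]
width: -0.001
finger_force: 7.2
```

Emit:
{"fn": "apply_moves", "kwargs": {
  "grip": [0, 0, 0, 0, 0, 0, 0, 0],
  "xyz": [
    [0, 0, -0.5],
    [0, 0, -1],
    [0, 0, -2],
    [0, 0, -2],
    [0, 0, -2],
    [0, 0, -2],
    [0, 0, 0],
    [0, 0, 0]
  ],
  "rot": [
    [0, 0, 0],
    [0, 0, 0],
    [0, 0, 0],
    [0, 0, 0],
    [0, 0, 0],
    [0, 0, 0],
    [0, 0, 0],
    [0, 0, 0]
  ]
}}

```text
t: 4.33
tool_pos: [0.4909, 0.05, 0.2621]
ee_rot: [[0.911, 0.411, 0.001], [0.411, -0.911, 0.0], [0.001, 0.0, -1.0]]
wrist_force: [-0.8, -0.1, -0.3]
width: -0.0
finger_force: 0.0
```

```bash
python3 - <<'E'
from h import *
print(sense()["wrist_force"])
a=[get_image(n) for n in("wrist","side")]
cv2.imwrite("pics/w2.png",np.vstack([a[0]["color"][:300],a[1]["color"][100:400]]))
for im in a:
    P=world(im);h=cv2.cvtColor(im["color"],cv2.COLOR_BGR2HSV)
    m=(abs(h[...,0].astype(int)-110)<15)&(h[...,1]>110)&(P[...,2]>.145)&(P[...,2]<.172)&(np.hypot(P[...,0]-.49,P[...,1]-.051)<.03)&(im["depth"]>0)
    print(m.sum(),np.percentile(P[m][:,2],[50,80,95]))
E
```

```text
[-0.7610802  -0.14026792 -0.25514501]
1443 [0.16466517 0.16537815 0.16597697]
133 [0.15985591 0.1649086  0.16588337]
```

View pics/w2.png

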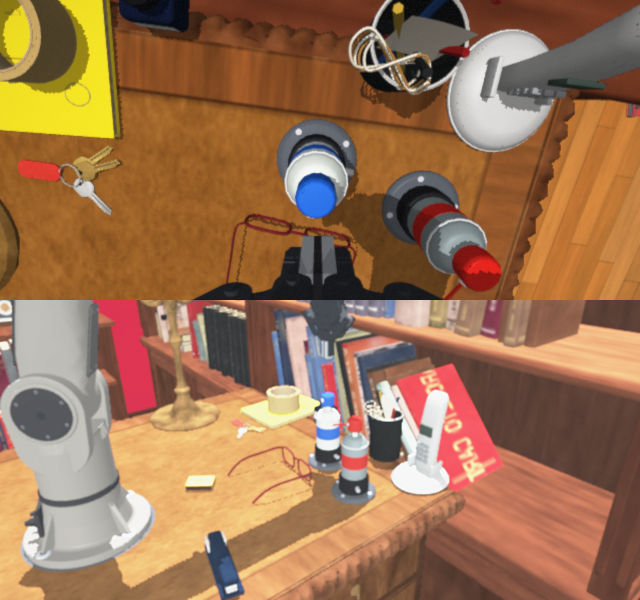

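The cap, at (315,195), is back up at 0.165 m. The spectacles and the red-capped can haven't moved, and the gripper is clear. The cap bottomed out on its stop: there was no further travel between 12 and 14 N.

```bash
python3 -c "
from station import *
print(finish_job())"
```

```text
the job is handed in; nothing more can be done
None
```

I pressed the blue cap down to its stop and released it, and it sprang fully back up; the red cap and the spectacles were not touched, and the job is handed in.

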